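# Fit the collar insert and present a sample tube to the code reader

## Task

Get the tall sample tube ready for reading: first seat the grey collar insert flat and square in the keyed pocket of the code reader and let go of it. Then take the tall tube out of the rack by its cap, carry it over the top of the splash guard without anything touching the guard, and stop with it upright and centred over the open collar, its foot about 1 cm above the collar's rim, never touching the insert or reader with the tube. Finish while still holding the tube there; leave the short tubes in the rack, and the jar and bottle, where they are.

Things in the scene. Friction and masses are not known exactly. Their poses are not given: they have to be found in the camera images.
- reader: Fixed white box, 130 (x) by 120 (y) by 50 high; origin: centre of its underside, z up; yaw within 15 degrees; left or right of the guard. In its top a pocket 74 (x) by 60 (y), 10 deep, with a 45 degree lead-in 4 wide around the rim; from the middle of the pocket's +x side a key notch 26 wide (y), 10 deep, runs 13 farther out.
- reader_pocket (a point): Centre of the pocket's floor, 40 above the table, straight above the reader's origin; same axes as the reader. The seated insert's underside lies here, its axes along these, tab in the notch, flange top level with the reader's top; play about 2 each way.
- insert: Loose grey part, about 120 g, flat on the table on the robot's side of the reader, turned up to 45 degrees from it. Flange 70 (x) by 56 (y) by 10 thick, key tab 20 wide (y) standing 10 out of its +x side; on it a square collar, 40 wide outside, 28 inside (open right through), sides along x and y, from 10 to 40 above the underside. Origin: centre of the underside, below the collar's middle, z up.
- insert_mouth (a point): Centre of the collar's open top rim, 40 above the insert's underside.
- insert_key (a point): Middle of the outer end of the key tab, at x = 45, 5 above the insert's underside.
- rack: Fixed white tube rack, 70 (x) by 180 (y) by 45 high, origin at the centre of its underside; three round wells 17.5 wide, 35 deep (floor 10 above the table), in a row along y at -50, 0 and 50. On the other side of the guard from the reader.
- tube_tall: The tall sample tube: round, 16 wide, 108 long overall including the orange cap (18 wide, the top 20 mm), about 20 g, white label; origin at the centre of its foot, z up along it towards the cap. Stands in any one of the rack's wells; its top is then 118 above the table.
- tube_short1: A short tube, same width and cap, 83 long overall, top 93 above the table, in another well; origin at its foot.
- tube_short2: The other short tube, like the first; origin at its foot.
- guard: Fixed upright aluminium splash guard, 360 long (x), 4 thick (8 along its rolled top edge), 120 high, between rack and reader; foot plate 50 wide, 3 high. Origin at the centre of its underside, z up.
- jar: Loose lidded jar, 52 wide, 65 high, beyond rack or reader beside the guard's far end; bystander. Origin at the centre of its underside.
- flask: Loose bottle, 48 wide, 120 high, beyond rack or reader beside the guard's far end; bystander. Origin at the centre of its underside.
Not all that is in view belongs to the job. There is more than one size of the reader; the job needs the smaller.

How it is judged:
On the way, in this order (a step that is already met when the one before it is completed fails the run):
1. the insert is seated flat and square in the pocket, tab in the notch, and let go (x of insert in the frame of reader_pocket between -0.004 and 0.004 m and y of insert in the frame of reader_pocket between -0.004 and 0.004 m and z of insert in the frame of reader_pocket between -0.003 and 0.003 m and angle between insert's own z axis and vertical below 0.04 rad and angle between the x axis of insert and the x axis of reader, either way round below 0.1 rad and x of insert_key in the frame of reader_pocket above 0 m and contact force between insert and the fingers below 0.1 N and linear speed of insert below 0.02 m/s), for 0.3 s.
2. the tall tube is carried over the top of the splash guard (z of tube_tall in the frame of guard above 0.12 m and y of tube_tall in the frame of guard between -0.05 and 0.05 m and x of tube_tall in the frame of guard between -0.18 and 0.18 m), for 0.02 s.
At the end, for the whole second after the job is handed in: Insert in the pocket (4 mm, flat within 3 mm, square, tab in notch), let go; tall tube held still by the fingers, upright within 0.1 rad, foot within 6 mm of the collar axis and 3 to 20 mm above its rim, touching neither insert nor reader; short tubes in their wells (all of step 1 and horizontal distance between tube_tall and insert_mouth below 0.006 m and z of tube_tall in the frame of insert_mouth between 0.003 and 0.02 m and angle between tube_tall's own z axis and vertical below 0.1 rad and linear speed of tube_tall below 0.02 m/s and contact force between tube_tall and the fingers above 0.5 N and contact force between tube_tall and insert below 0.1 N and contact force between tube_tall and reader below 0.1 N and distance of each of tube_short1, tube_short2 from where it was at the start of the episode below 0.02 m and angle between each of tube_short1, tube_short2's own z axis and vertical below 0.2 rad); the arm keeps its last pose, push and grip.
It fails at once if anything touches the splash guard (contact force between guard and anything else above 1 N).
It fails at once if the tall tube touches the insert or the reader (contact force between tube_tall and insert above 0.3 N or contact force between tube_tall and reader above 0.3 N).
It fails at once if a short tube is pulled out or tipped (not (distance of tube_short1 from where it was at the start of the episode below 0.02 m) or not (angle between tube_short1's own z axis and vertical below 0.2 rad) or not (distance of tube_short2 from where it was at the start of the episode below 0.02 m) or not (angle between tube_short2's own z axis and vertical below 0.2 rad)).
It fails at once if the jar or the bottle is moved more than 2 cm (distance of any of jar, flask from where it was at the start of the episode above 0.02 m).
It also fails if it takes over 66 s, if anything falls off the work surface, if the arm or the gripper's body presses on something with over 40 N, if the wrist force passes 120 N, or if a joint passes its speed limit or range.

## Robot

A 6-joint arm with a two-finger parallel gripper is mounted at the origin on the work surface. World frame = base frame: x ahead of the robot, y to its left, z up, the work surface at z = 0. Lengths are in m, angles in rad, forces in N, time in s.
With the tool pointing down it reaches from about 0.35 to 0.85 m from the base axis. Payload 8.1 kg.
Tool frame: the origin (TCP) lies on the centre line of the jaws, within the pads' length; the fingertips stand robot.tip_reach ahead of it and the grasp point (between the pads) lies 5 mm behind it (robot.tip_reach is the distance from the TCP to the fingertips, in m); z points along the fingers, y is the direction in which the jaws open and shut (so a half turn about z gives the same grasp; the last joint's range is limited). The gripper opens to 93 mm and grips with 3 to 60 N. Pads are 15 mm wide; open, the fingers measure 128 mm over their backs; the gripper's body (75 mm by 188 mm) begins 65 mm behind the grasp point.
Start: joints at [-1.418, 0.13, 1.488, -0, 1.523, -0.085], TCP at [0.141, -0.583, 0.233] pointing down, gripper open.
Joint ranges: [-2.96, 2.96], [-0.89, 2.26], [0.02, 2.5], [-1.34, 4.48], [0, 2.73], [-2.66, 2.66]. Speed limits (rad/s): [2.39, 2.39, 2.79, 3.14, 3.14, 3.14].

## Interface

Orientations are given as a rotation vector (axis times angle).
In Python, from plant import sensors, read_camera, robot gives the robot as it stands.
- The arm moves only by the tool play_rows, never from a script. Its argument "series" is a list that holds one entry, the list of rows, each a list of 5 numbers: the closure, from -1 (fully open) to 1 (shut), then the shift along the world's x, y, z in m, then the turn about the world's z in rad. A call has 1 to 8 rows; each row is the pose to reach, as a shift and turn from the pose commanded when the call began; what a row does not reach only later rows make up. A row lasts 1/10 s, in which the tool goes at most 50 mm and 8.59 degrees, less where a joint would pass 70% of its speed; a pose out of reach is approached as far as the arm can. A call with a gripper value outside its range is refused whole. The fingers move at their own pace and stop on an object; "force" is the grip in N (left out, the last holds). Time passes only in rows, so rows that repeat a pose let the fingers close. It gives the time, the measured TCP pose, the force and the opening at its end, in the units of the state.
- sensors.read_state(): the state, without advancing time (a new reading comes with each control period).
- read_camera(name): name is "side" or "top"; returns a dict with "color" (400x640x3 uint8, red, green, blue), "range_z" (400x640 float32, m along the optical axis (not along the pixel's ray), 0 where there is no reading), "intrinsics" (3x3 intrinsics, pixels), "rvec" (rotation vector, rad) and "tvec" (3), from world to camera coordinates, as OpenCV has them. Camera axes: x right, y down, z forward; pixel columns grow to the right and rows downward; lengths in m; the calibration is good to about 2 mm. A picture is of the moment at which its call begins.
- robot.close_job(): hands the job in, once; it reports no verdict.
The state is a dict: "t": time; "q": joint angles; "dq": joint speeds; "joint_torque": joint torques, N m; "tool_pos": TCP position; "orientation": TCP orientation; "force": force on the tool from outside, world axes, zero at the start; "wrist_torque": the same for the moment, N m; "opening": finger opening in m.
Only numpy, scipy, OpenCV 4.12 (cv2) and the standard library are available. Lean on these libraries where they do the work, as an engineer would, in place of code of your own. Each camera call takes 0.05 s, during which the arm holds its last target.

## Working session

There is one attempt and no reset: what is moved stays moved. The work goes in short steps, Python scripts to look and compute and a tool call to move; the robot and the scene stay as the last step left them, time stands still between calls to the robot, and variables do not carry over. Pictures are saved under pics/ and viewed, and the job is handed in when it is done.

Besides the shell and the picture viewer there is one more tool, called after "Emit:" as name([rows], argument=value, ...), one row to a line, values as JSON. play_rows: Moves the arm, as the interface text tells. Its arguments: {"type":"object","properties":{"series":{"type":"array","items":{"type":"array","items":{"type":"array","items":{"type":"number"}}}},"force":{"type":"number"}},"required":["series"]}

```bash
mkdir -p pics; ls; python3 - <<'E'
from plant import sensors, read_camera, robot
import cv2,numpy as np
s=sensors.read_state();print({k:np.round(v,4) for k,v in s.items()}, robot.tip_reach)
for n in("side","top"):
    d=read_camera(n);cv2.imwrite(f"pics/{n}0.png",d["color"][:,:,::-1]);np.savez(f"{n}0.npz",**d)
    print(n,d["intrinsics"],d["rvec"],d["tvec"])
E
```

```text
pics
{'t': np.float64(0.0), 'q': array([-1.4184,  0.1312,  1.4893,  0.    ,  1.523 , -0.0854]), 'dq': array([ 0.0012, -0.0003,  0.0003, -0.0005,  0.0004,  0.0006]), 'joint_torque': array([ 1.10000e-03, -5.59848e+01, -4.91754e+01,  7.68000e-02,
        3.57000e-02, -2.00000e-04]), 'tool_pos': array([ 0.1413, -0.5826,  0.2316]), 'orientation': array([-3.1176e+00, -3.7240e-01,  1.0000e-04]), 'force': array([ 0.6859, -0.3863, -0.4186]), 'wrist_torque': array([-0.0413, -0.01  ,  0.0371]), 'opening': np.float64(0.0933)} 0.014
side [[376.71147688   0.         324.08912526]
 [  0.         376.71147688 189.47114004]
 [  0.           0.           1.        ]] [ 2.18299568 -0.55546253  0.25189354] [-0.50370833  0.27943747  0.67678115]
top [[433.48044101   0.         329.07208956]
 [  0.         433.48044101 195.32608362]
 [  0.           0.           1.        ]] [ 2.18294978 -2.14638659  0.14269335] [0.06482572 0.63413427 1.21584766]
```

View pics/side0.png

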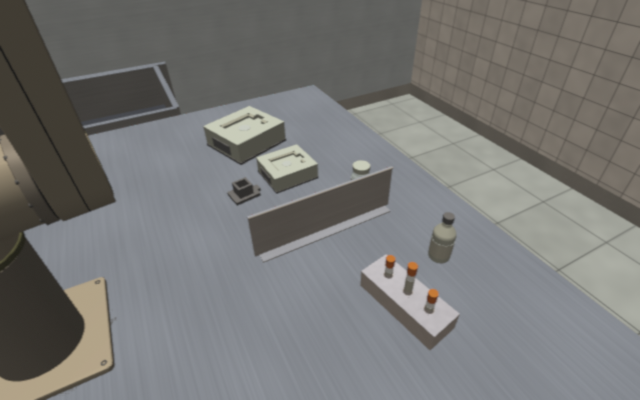

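View pics/top0.png

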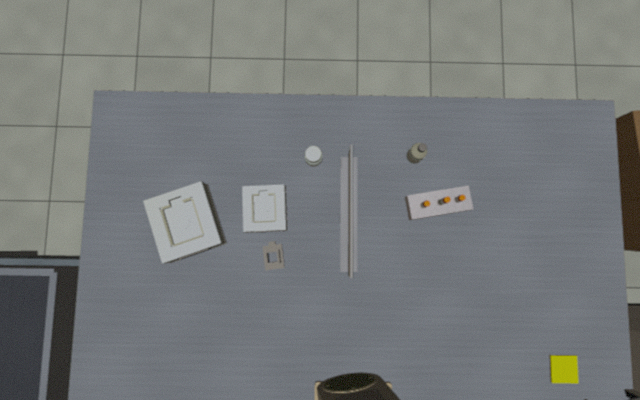

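Top view (up = +x, left = +y): small reader at (264,208), large decoy reader at (182,222), insert at (274,257), guard at (349,212), jar at (313,155), bottle at (417,152), and a rack with three orange caps at (426,204), (446,200), (461,198). Next I'll look at close crops and depth heights.

```bash
cat > h.py <<'E'
import numpy as np,cv2
def load(n,tag="0"): return dict(np.load(f"{n}{tag}.npz"))
def cloud(d):
    K=d["intrinsics"];R=cv2.Rodrigues(d["rvec"])[0];t=d["tvec"].ravel()
    z=d["range_z"].astype(float);v,u=np.mgrid[0:400,0:640]
    c=np.stack([(u-K[0,2])/K[0,0]*z,(v-K[1,2])/K[1,1]*z,z],-1)
    w=(c-t)@R; w[z<=0]=np.nan
    return w
def grab(tag):
    from plant import read_camera
    for n in("side","top"):
        d=read_camera(n);np.savez(f"{n}{tag}.npz",**d)
def crop(n,tag,box,s,name):
    x0,y0,x1,y1=box
    im=load(n,tag)["color"][y0:y1,x0:x1,::-1]
    cv2.imwrite("pics/"+name,cv2.resize(im,None,fx=s,fy=s,interpolation=cv2.INTER_CUBIC))
def proj(d,P): return cv2.projectPoints(np.array(P,float).reshape(-1,1,3),d["rvec"],d["tvec"],d["intrinsics"],None)[0].reshape(-1,2)
E
python3 - <<'E'
from h import *
crop("top","0",(230,170,310,280),5,"t1.png")
crop("top","0",(400,140,480,230),6,"t2.png")
crop("side","0",(210,130,330,220),6,"s1.png")
crop("side","0",(350,240,470,350),5,"s2.png")
for n in("side","top"):
    w=cloud(load(n)); 
    z=w[...,2]; print(n,np.nanmedian(z[200:330,100:300]))
    hsv=cv2.cvtColor(load(n)["color"],cv2.COLOR_RGB2HSV)
    m=((hsv[...,0]<15)&(hsv[...,1]>180)&(hsv[...,2]>120)).astype(np.uint8)
    k,l,st,ce=cv2.connectedComponentsWithStats(m)
    for i in range(1,k):
        if st[i,4]>8:
            p=w[l==i];print(st[i],ce[i],"zmax",np.nanpercentile(p[:,2],[50,90,100]),"med",np.nanmedian(p,0))
E
```

```text
side 0.0005689515231946319
[388 256   6   7  30] [390.23333333 259.13333333] zmax [0.09327762 0.09433473 0.09515691] med [ 0.60727706 -0.19761415  0.09327762]
[409 263   7   7  40] [412.1   266.325] zmax [0.11827949 0.11911907 0.12000529] med [ 0.61575829 -0.24549574  0.11827949]
[430 290   7   8  42] [432.69047619 293.66666667] zmax [0.09320135 0.094331   0.09480548] med [ 0.62446862 -0.29459601  0.09320135]
top 0.0018943911423220734
```

```bash
python3 - <<'E'
import cv2,numpy as np
a=[cv2.imread(f"pics/{n}.png") for n in("t1","t2","s1","s2")]
print([x.shape for x in a])
E
```

```text
[(550, 400, 3), (540, 480, 3), (540, 720, 3), (550, 600, 3)]
```

View pics/t1.png

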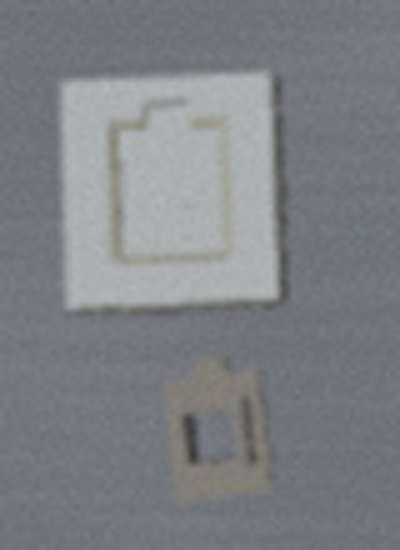

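View pics/t2.png

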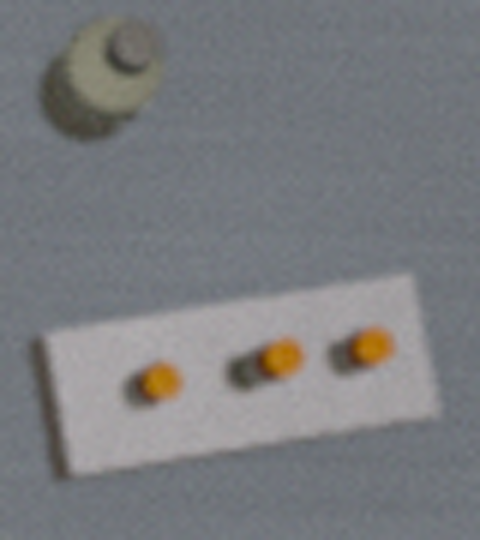

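View pics/s1.png

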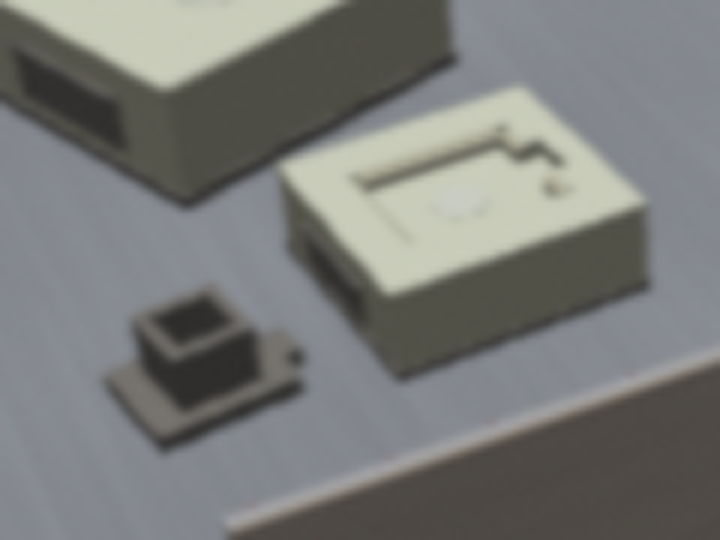

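View pics/s2.png

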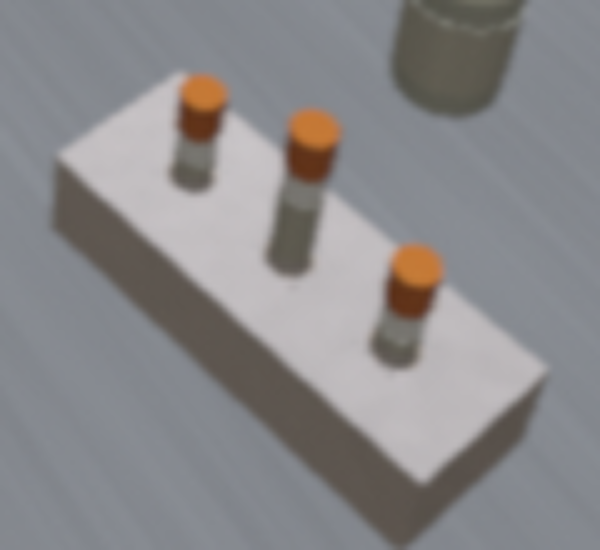

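Tall tube is the middle one of the rack (side (412,266), top z 0.118; its neighbours read 0.093). Small reader's notch and insert's tab both point to +x. Now the poses from both views.

```bash
python3 - <<'E'
from h import *
for n in("side","top"):
    d=load(n);w=cloud(d)
    boxes={"side":dict(reader=(255,140,325,195),ins=(220,170,265,210),rack=(355,250,462,345),guard=(245,165,400,260)),
           "top":dict(reader=(236,178,292,238),ins=(255,235,292,275),rack=(400,180,480,225),guard=(335,140,362,280))}[n]
    def reg(k,lo,hi):
        x0,y0,x1,y1=boxes[k];p=w[y0:y1,x0:x1].reshape(-1,3);p=p[(p[:,2]>lo)&(p[:,2]<hi)];return p
    for k,lo,hi in(("reader",.045,.056),("ins",.034,.046),("ins",.005,.015),("ins",.005,.046),("rack",.041,.05),("guard",.11,.13),("guard",.0015,.008)):
        p=reg(k,lo,hi)
        if len(p)<5: print(n,k,len(p));continue
        r=cv2.minAreaRect((p[:,:2]*1000).astype(np.float32))
        print(n,k,(lo,hi),len(p),"z",np.round(np.median(p[:,2]),4),np.round(r[0],1),np.round(r[1],1),round(r[2],1))
E
```

```text
side reader (0.045, 0.056) 934 z 0.0501 [591.7 301.6] [131.3 206. ] 3.2
side ins (0.034, 0.046) 143 z 0.0395 [482.8 238.7] [96.6 45.1] 10.0
side ins (0.005, 0.015) 261 z 0.0101 [481.7 247.9] [140.9  76.3] 28.0
side ins (0.005, 0.046) 574 z 0.0181 [481.7 247.9] [140.9  76.3] 28.0
side rack (0.041, 0.05) 2670 z 0.0452 [ 673.8 -234.4] [185.4 180.6] 10.2
side guard (0.11, 0.13) 702 z 0.1181 [585.2  14.7] [360.    9.8] 0.3
side guard (0.0015, 0.008) 2259 z 0.0027 [613.5  95.2] [364.8 448. ] 60.8
top reader (0.045, 0.056) 1339 z 0.0508 [592.8 260.6] [130.  120.6] 3.7
top ins (0.034, 0.046) 111 z 0.0404 [454.4 233.5] [39.7 40.3] 8.0
top ins (0.005, 0.015) 332 z 0.0101 [460.7 235.5] [112.5 104.8] 0.9
top ins (0.005, 0.046) 469 z 0.0117 [460.7 235.5] [112.5 104.8] 0.9
top rack (0.041, 0.05) 1220 z 0.0459 [ 618.3 -244.9] [ 70.3 180.7] 10.3
top guard (0.11, 0.13) 398 z 0.1201 [585.   16.7] [357.    5.9] 0.6
top guard (0.0015, 0.008) 1897 z 0.0038 [600.   17.9] [413.9  78.7] 0.8
```

```bash
cat > fit.py <<'E'
from h import *
from scipy.optimize import minimize
def solid(poly,z0,z1): 
    return [np.array([[x,y,z] for x,y in poly for z in (z0,z1)])]
def rect(a,b,cx=0,cy=0): return [(cx+s*a/2,cy+t*b/2) for s,t in((-1,-1),(1,-1),(1,1),(-1,1))]
INS=solid(rect(.07,.056),0,.01)+solid(rect(.012,.02,.039),0,.01)+solid(rect(.04,.04),0,.04)
RD=solid(rect(.13,.12),0,.05)
RACK=solid(rect(.07,.18),0,.045)
S=6
def render(d,parts,p,box,z=0):
    c,s=np.cos(p[2]),np.sin(p[2]);x0,y0,x1,y1=box
    im=np.zeros(((y1-y0)*S,(x1-x0)*S),np.uint8)
    for q in parts:
        P=np.c_[p[0]+c*q[:,0]-s*q[:,1],p[1]+s*q[:,0]+c*q[:,1],q[:,2]+z]
        uv=(proj(d,P)+.5-[x0,y0])*S
        h=cv2.convexHull(uv.astype(np.float32))
        cv2.fillConvexPoly(im,np.round(h*16).astype(np.int32),255,shift=4)
    return cv2.resize(im,(x1-x0,y1-y0),interpolation=cv2.INTER_AREA)/255.
def fit(views,parts,p0,z=0):
    # views: list of (d,box,mask)
    def f(v):
        p=np.array(v)*[1e-3,1e-3,1e-2]
        return sum(np.abs(render(d,parts,p,b,z)-m).sum() for d,b,m in views)
    v0=np.array(p0)/[1e-3,1e-3,1e-2]
    best=None
    for k in range(2):
        r=minimize(f,v0,method="Nelder-Mead",options=dict(initial_simplex=v0+np.array([[0,0,0],[6,0,0],[0,6,0],[0,0,8]])/(1+k*2),xatol=.02,fatol=.01,maxiter=300));v0=r.x
    return r.x*[1e-3,1e-3,1e-2],r.fun
E
python3 - <<'E'
from fit import *
B={"side":dict(reader=(250,140,325,195),ins=(222,172,265,206),rack=(355,250,462,345)),
   "top":dict(reader=(236,178,292,238),ins=(258,238,290,275),rack=(400,180,480,225))}
init=dict(reader=[.5925,.2605,.06],ins=[.4545,.2335,.14],rack=[.618,-.245,.18])
parts=dict(reader=RD,ins=INS,rack=RACK)
for k in("reader","ins","rack"):
    vs=[]
    for n in("top","side"):
        d=load(n);b=B[n][k];x0,y0,x1,y1=b
        m=(cloud(d)[y0:y1,x0:x1,2]>.0045).astype(np.uint8)
        kk,l,st,_=cv2.connectedComponentsWithStats(m);c=l[(y1-y0)//2,(x1-x0)//2] or 1+np.argmax(st[1:,4])
        vs.append((d,b,(l==c).astype(float)))
    for nm,v in(("top",vs[:1]),("side",vs[1:]),("both",vs)):
        p,f=fit(v,parts[k],init[k]);print(k,nm,np.round(p[:2]*1000,1),"yaw deg",round(np.degrees(p[2]),2),"cost",round(f,1),"of",sum(m.sum() for _,_,m in v))
E
```

```text
reader top [592.9 260.9] yaw deg 3.3 cost 75.0 of 2063.0
reader side [594.7 265. ] yaw deg 3.38 cost 72.0 of 1962.0
reader both [593.4 261.4] yaw deg 2.98 cost 186.5 of 4025.0
ins top [454.6 234.4] yaw deg 8.08 cost 112.8 of 430.0
ins side [455.8 238.6] yaw deg 8.12 cost 53.9 of 542.0
ins both [455.1 235. ] yaw deg 8.17 cost 185.2 of 972.0
rack top [ 618.6 -245.2] yaw deg 10.23 cost 78.5 of 1634.0
rack side [ 620.6 -242.7] yaw deg 9.9 cost 284.8 of 4482.0
rack both [ 619.3 -243.4] yaw deg 10.11 cost 418.9 of 6116.0
```

Reader and insert yaws agree between the views (3.3°, 8.1°), and the relative offset is consistent: (138.5, 26.5) mm. Absolute y differs by 4 mm between cameras, so I'll resolve that with the gripper in view. Moving toward the insert.

Emit:
play_rows([
  [[-1,0.279,0.283,0.02,-0.096],[-1,0.279,0.283,0.02,-0.096],[-1,0.279,0.283,0.02,-0.096],[-1,0.279,0.283,0.02,-0.096],[-1,0.279,0.283,0.02,-0.096],[-1,0.279,0.283,0.02,-0.096],[-1,0.279,0.283,0.02,-0.096],[-1,0.279,0.283,0.02,-0.096]],
], force=20)

```text
t: 0.9
tool_pos: [0.4214, -0.2982, 0.2525]
orientation: [-3.133, -0.223, 0.0]
force: [0.9, -0.2, 0.0]
opening: 0.0932
```

Emit:
play_rows([
  [[-1,0.01,0.25,0,0],[-1,0.01,0.25,0,0],[-1,0.01,0.25,0,0],[-1,0.01,0.25,0,0],[-1,0.01,0.25,0,0],[-1,0.01,0.25,0,0],[-1,0.035,0.35,0,0],[-1,0.035,0.35,0,0]],
])

```text
t: 1.7
tool_pos: [0.4548, 0.0468, 0.2526]
orientation: [3.133, 0.218, 0.001]
force: [0.2, 0.2, 0.1]
opening: 0.0932
```

Emit:
play_rows([
  [[-1,0.0,0.189,0,0],[-1,0.0,0.189,0,0],[-1,0.0,0.189,0,0],[-1,0.0,0.189,-0.05,0],[-1,0.0,0.189,-0.1,0],[-1,0.0,0.189,-0.14,0],[-1,0.0,0.189,-0.14,0],[-1,0.0,0.189,-0.14,0]],
])

```text
t: 2.5
tool_pos: [0.4541, 0.2349, 0.1124]
orientation: [3.133, 0.222, -0.004]
force: [0.6, -1.1, 0.2]
opening: 0.0931
```

```bash
python3 - <<'E'
from h import *
from plant import sensors
grab("1");s=sensors.read_state();print(s["tool_pos"])
crop("top","1",(200,150,360,270),5,"t3.png")
crop("side","1",(160,90,300,210),5,"s3.png")
p=s["tool_pos"]
for n in("top","side"):
    print(n,proj(load(n),[p,[p[0],p[1],p[2]-.014]]))
E
```

```text
[0.45675298 0.23596847 0.11579734]
top [[268.07456924 256.49474525]
 [268.73614881 256.38932999]]
side [[237.7848551  158.32982208]
 [238.64928134 162.99801898]]
```

View pics/t3.png

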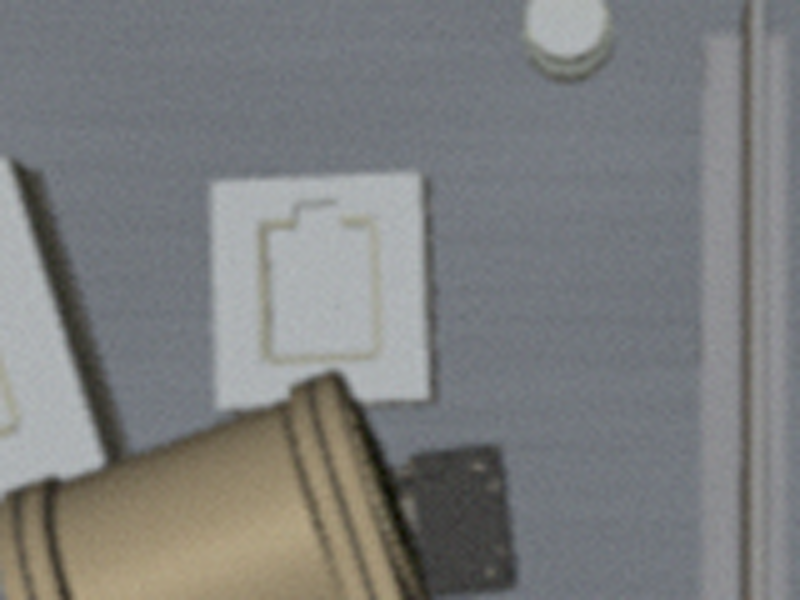

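View pics/s3.png

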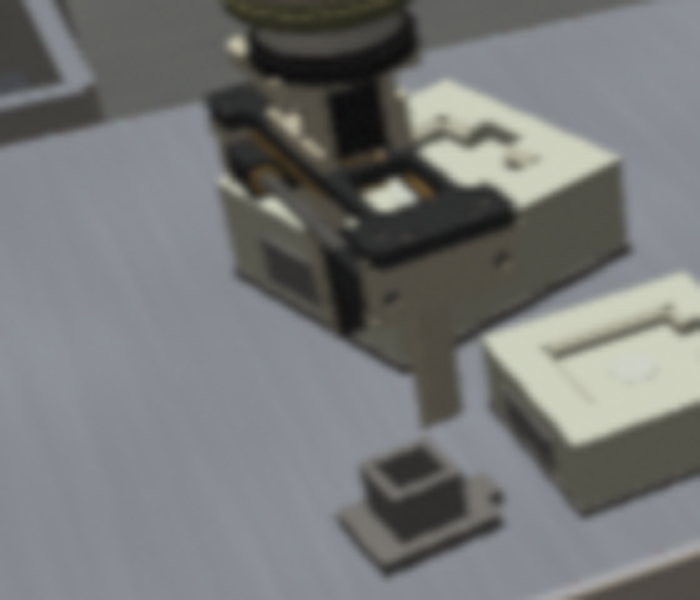

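```bash
python3 - <<'E'
from h import *
from plant import sensors
s=sensors.read_state();p=s["tool_pos"];print(s["t"],p,s["force"])
w=cloud(load("side","1"))
c,sn=np.cos(np.radians(8)),np.sin(np.radians(8))
q=w[120:180,235:258].reshape(-1,3)-p
l=np.c_[c*q[:,0]+sn*q[:,1],-sn*q[:,0]+c*q[:,1],q[:,2]]
m=(l[:,2]>-.03)&(l[:,2]<.035)&(abs(l[:,0])<.03)&(abs(l[:,1])<.1)
for r in np.round(l[m]*1000,0)[::3]: print(r.astype(int).tolist(),end=" ")
print("x range",np.percentile(l[m][:,0],[2,50,98]),"y",np.percentile(l[m][:,1],[5,50,95]),"zmin",l[m][:,2].min())
E
```

```text
2.6 [0.45675298 0.23596847 0.11579734] [-0.29623871 -0.10874935  0.56169857]
[-10, -55, 34] [9, -63, 31] [-2, -63, 32] [4, -66, 31] [-10, -58, 30] [-5, -64, 31] [2, -64, 28] [-10, -52, 24] [-9, -66, 31] [-1, -65, 28] [7, -65, 24] [-10, -62, 26] [-4, -65, 26] [4, -64, 22] [-10, -62, 24] [-3, -63, 21] [3, -65, 20] [-11, -63, 22] [-4, -64, 20] [4, -63, 16] [-9, -62, 18] [-3, -66, 18] [5, -64, 13] [-10, -64, 16] [-3, -64, 13] [4, -66, 12] [-11, -59, 11] [-5, -63, 11] [2, -64, 9] [-10, -49, 2] [-8, -63, 10] [-1, -63, 6] [7, -63, 3] [-9, -65, 8] [-1, -63, 4] [7, -62, -1] [-9, -62, 4] [-2, -63, 1] [6, -64, -1] [-9, -62, 0] [-2, -62, -2] [6, -63, -5] [-10, -63, -1] [-2, -63, -5] [6, -61, -9] [-10, -63, -4] [2, -58, -12] [-10, -56, -11] [-2, -55, -15] x range [-0.01092153 -0.00387941  0.00753293] y [-0.06598671 -0.06328414 -0.05200121] zmin -0.018007594741000346
```

Emit:
play_rows([
  [[-1,0,0.002,-0.03,0],[-1,0,0.002,-0.05,0],[-1,0,0.002,-0.07,0],[-1,0,0.002,-0.084,0],[-1,0,0.002,-0.084,0],[-1,0,0.002,-0.084,0]],
])

```text
t: 3.2
tool_pos: [0.4559, 0.2382, 0.0303]
orientation: [-3.133, -0.222, -0.003]
force: [-0.5, 0.8, -0.4]
opening: 0.0932
```

Emit:
play_rows([
  [[0,0,0,0,0],[0.2,0,0,0,0],[0.2,0,0,0,0],[0.2,0,0,0,0],[0.2,0,0,0,0],[0.2,0,0,0,0],[0.2,0,0,0,0],[0.2,0,0,0,0]],
], force=20)

```text
t: 4.0
tool_pos: [0.4546, 0.2378, 0.0286]
orientation: [3.134, 0.223, -0.0]
force: [0.1, 0.3, -0.7]
opening: 0.0405
```

```bash
python3 - <<'E'
from h import *
from plant import sensors
grab("2");s=sensors.read_state();print(s["tool_pos"],s["opening"],s["force"],s["q"])
crop("side","2",(180,110,300,210),6,"s4.png")
E
```

```text
[0.45455361 0.23781063 0.02856582] 0.03964369322840693 [-0.68477394 -0.72913792 -0.24968105] [ 3.82101719e-01  1.00984261e-01  1.91371425e+00 -9.02195768e-05
  1.12710162e+00  1.81119123e+00]
```

View pics/s4.png

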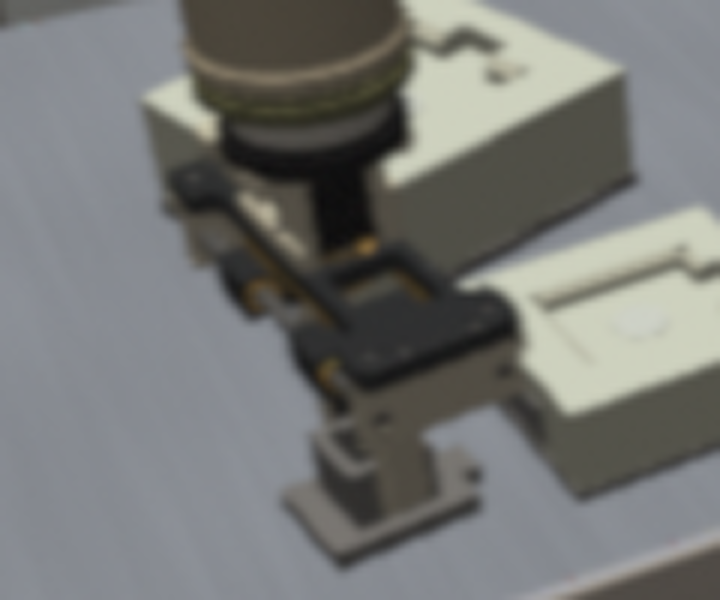

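Gripped at 40 mm opening; in side view the flange corner (237.5,205) and tab (260,189) have not moved, so the relative offset holds. Lift and go over the pocket.

Emit:
play_rows([
  [[0.5,0,0,0,0],[0.5,0,0,0.03,0],[0.5,0,0,0.06,0],[0.5,0,0,0.08,0],[0.5,0,0,0.08,0]],
], force=25)

```text
t: 4.6
tool_pos: [0.4568, 0.2389, 0.112]
orientation: [-3.132, -0.223, -0.009]
force: [1.1, 0.3, -0.9]
opening: 0.0399
```

Emit:
play_rows([
  [[0.5,0.03,0.005,0,-0.02],[0.5,0.06,0.01,0,-0.04],[0.5,0.09,0.017,0,-0.06],[0.5,0.12,0.022,0,-0.084],[0.5,0.1385,0.0265,0,-0.084],[0.5,0.1385,0.0265,-0.02,-0.084],[0.5,0.1385,0.0265,-0.02,-0.084],[0.5,0.1385,0.0265,-0.02,-0.084]],
])

```text
t: 5.4
tool_pos: [0.5914, 0.2639, 0.0863]
orientation: [3.139, 0.091, -0.006]
force: [-0.3, 1.1, -0.6]
opening: 0.0397
```

```bash
python3 - <<'E'
from h import *
from plant import sensors
grab("3");s=sensors.read_state();print(s["tool_pos"],s["orientation"],s["opening"],s["force"])
crop("side","3",(220,100,340,200),6,"s5.png")
crop("top","3",(220,150,310,260),5,"t5.png")
E
```

```text
[0.59263811 0.26437983 0.08852289] [ 3.14013797e+00  9.10289067e-02 -8.51925326e-04] 0.0399328379808277 [-0.29503606 -0.08981107 -1.37768011]
```

View pics/s5.png

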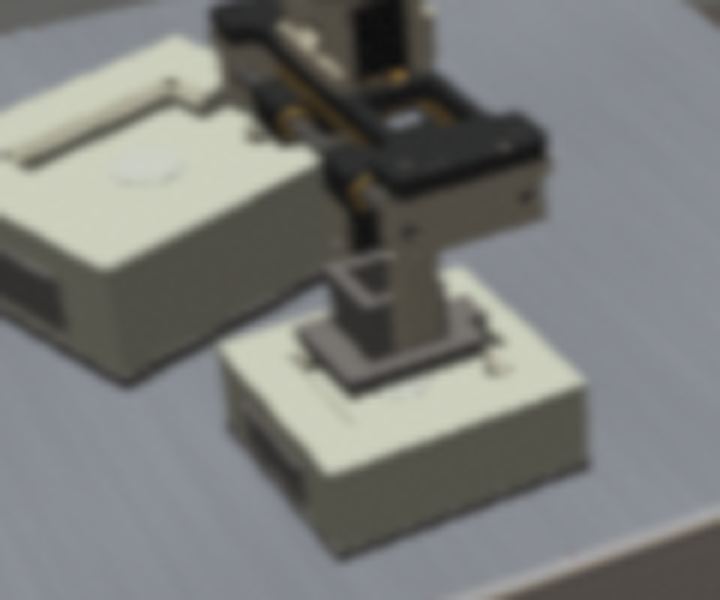

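View pics/t5.png

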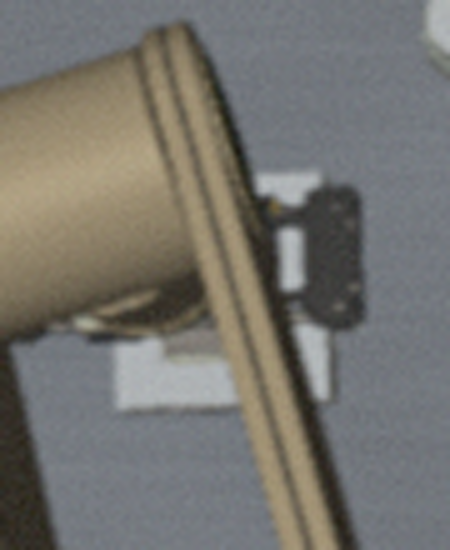

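```bash
cat > ov.py <<'E'
from h import *
def overlay(tag,z,pose,box,s,name,ins=True,d=None):
    d=load("side",tag);x0,y0,x1,y1=box
    im=cv2.resize(d["color"][y0:y1,x0:x1,::-1],None,fx=s,fy=s,interpolation=cv2.INTER_CUBIC)
    def line(P,col):
        c,sn=np.cos(pose[2]),np.sin(pose[2]);P=np.array(P,float)
        W=np.c_[pose[0]+c*P[:,0]-sn*P[:,1],pose[1]+sn*P[:,0]+c*P[:,1],P[:,2]]
        uv=(proj(d,W)+.5-[x0,y0])*s
        cv2.polylines(im,[np.round(uv).astype(np.int32)],True,col,1,cv2.LINE_AA)
    R=lambda a,b,z:[(-a,-b,z),(a,-b,z),(a,b,z),(-a,b,z)]
    F=lambda z:[(-.035,-.028,z),(.035,-.028,z),(.035,-.01,z),(.045,-.01,z),(.045,.01,z),(.035,.01,z),(.035,.028,z),(-.035,.028,z)]
    line(R(.065,.06,.05),(255,0,0));line(R(.065,.06,0),(255,0,0));line(R(.037,.03,.05),(255,255,0))
    line(F(z),(0,0,255));line(F(z+.01),(0,255,0));line(R(.02,.02,z+.04),(0,200,255))
    cv2.imwrite("pics/"+name,im)
E
python3 -c "
from ov import *
overlay('3',.060,(.5947,.265,.0583),(230,115,330,200),8,'o1.png')"
```

```text
(no output)
```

View pics/o1.png

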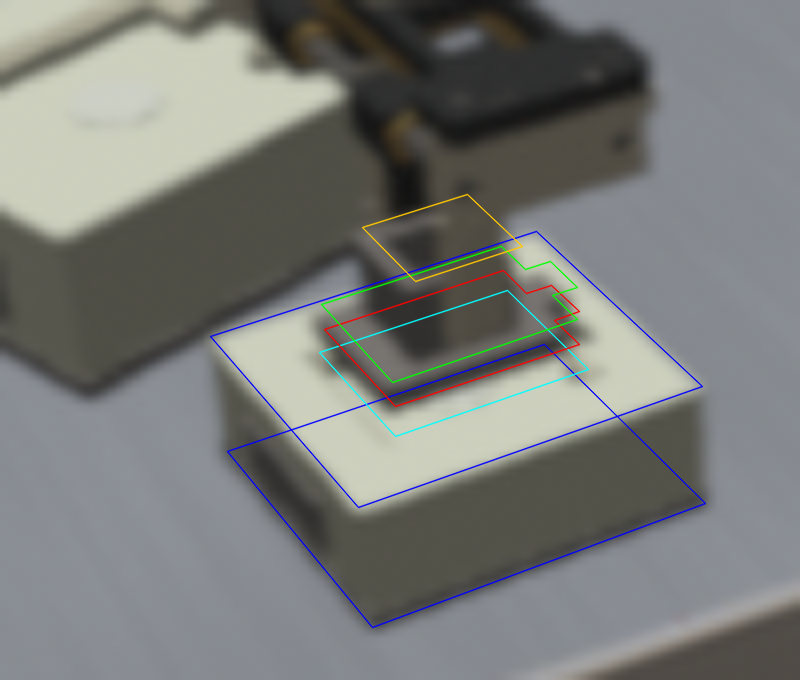

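```bash
python3 -c "
from ov import *
overlay('3',.060,(.5947,.265,.0583),(265,140,310,170),17,'o2.png')
crop('side','3',(265,140,310,170),17,'o3.png')"
```

```text
(no output)
```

View pics/o2.png

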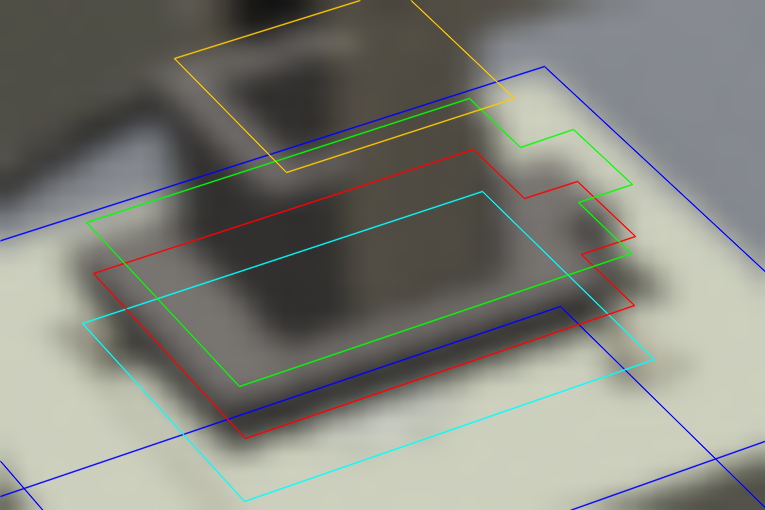

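View pics/o3.png

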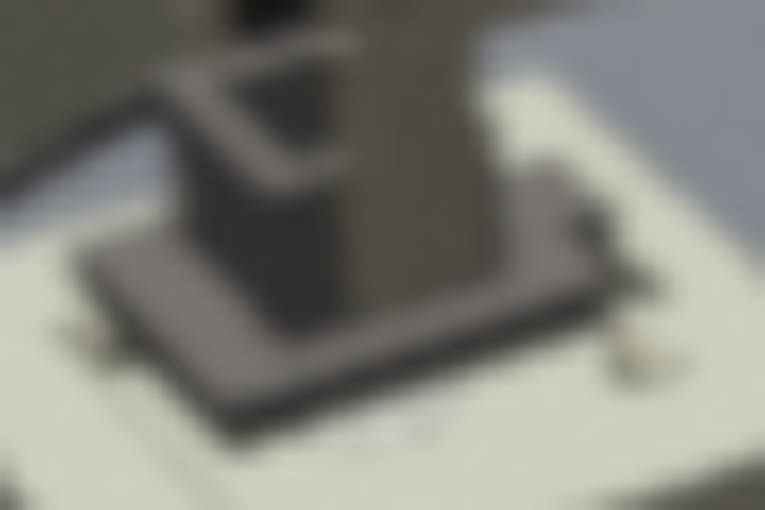

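Overlay (reader fit in side view): the pocket's ends match the model, while the insert's flange corners lie about 1–2 mm toward −x of where they should be. Correct +1.5 mm in x and descend in steps, watching force.

Emit:
play_rows([
  [[0.5,0.0015,-0.0005,0,0],[0.5,0.0015,-0.0005,-0.005,0],[0.5,0.0015,-0.0005,-0.009,0],[0.5,0.0015,-0.0005,-0.012,0],[0.5,0.0015,-0.0005,-0.014,0],[0.5,0.0015,-0.0005,-0.014,0]],
])

```text
t: 6.1
tool_pos: [0.5942, 0.2638, 0.074]
orientation: [3.14, 0.091, -0.001]
force: [-0.0, 0.7, -1.2]
opening: 0.04
```

```bash
python3 - <<'E'
from plant import sensors
from ov import *
grab("4");s=sensors.read_state();print(s["tool_pos"],s["orientation"],s["opening"],s["force"],s["wrist_torque"])
overlay('4',.0465,(.5947,.265,.0583),(265,135,315,170),16,'o4.png')
crop('side','4',(265,135,315,170),16,'o5.png')
E
```

```text
[0.59457809 0.26389241 0.07458029] [ 3.14023856e+00  9.08029569e-02 -2.15211459e-04] 0.039860999794959266 [ 0.73387712 -0.091544   -1.03188059] [0.03243171 0.03696066 0.00595349]
```

View pics/o5.png

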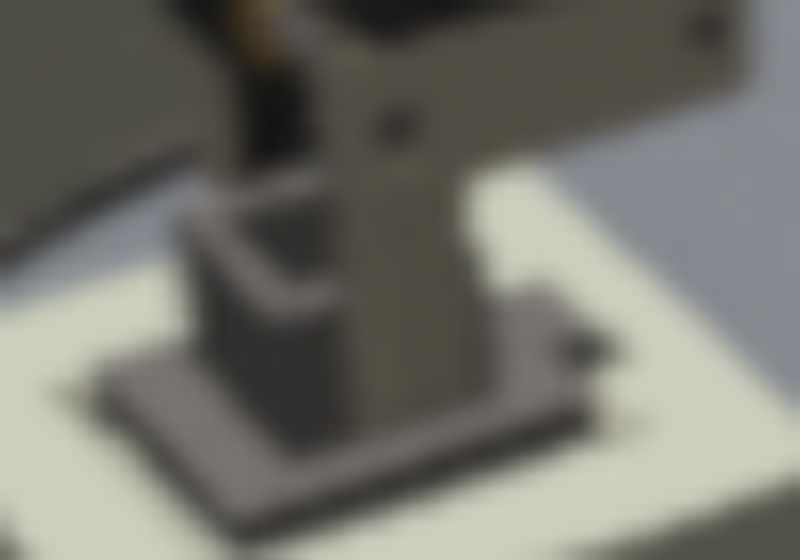

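Inside the lead-in, no contact force, gaps visible on both left (65,395) and right (620,420). Continue down.

Emit:
play_rows([
  [[0.5,0,0,-0.0015,0],[0.5,0,0,-0.003,0],[0.5,0,0,-0.0045,0],[0.5,0,0,-0.0055,0],[0.5,0,0,-0.0055,0]],
])

```text
t: 6.7
tool_pos: [0.5944, 0.2638, 0.0688]
orientation: [3.14, 0.091, -0.001]
force: [-0.9, -0.8, -2.5]
opening: 0.0398
```

```bash
python3 - <<'E'
from plant import sensors
from ov import *
grab("5");s=sensors.read_state();print(s["tool_pos"],s["orientation"],s["opening"],s["force"],s["wrist_torque"])
crop('side','5',(265,135,315,170),16,'o6.png')
E
```

```text
[0.59461527 0.26389286 0.06911305] [-3.14026306e+00 -9.07295952e-02  3.87478636e-05] 0.0397795132244307 [-0.73687303 -0.71562315 -1.07971998] [ 0.01060145 -0.01737801  0.02385901]
```

View pics/o6.png

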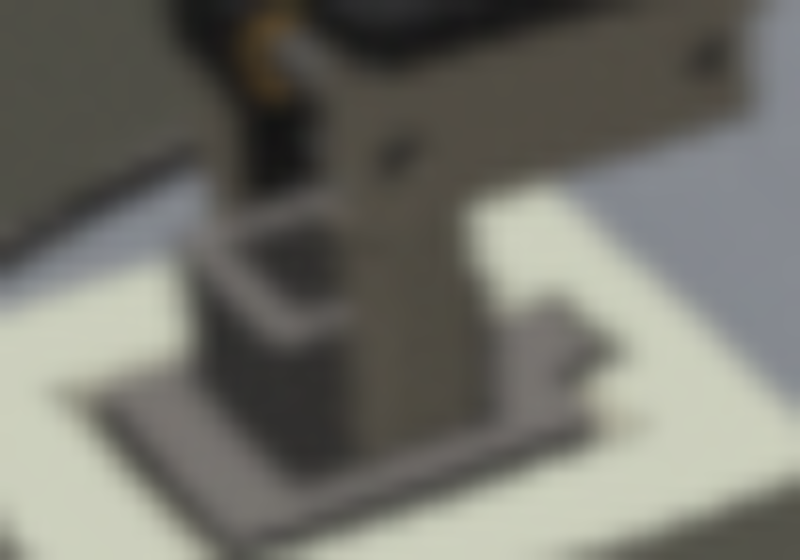

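Emit:
play_rows([
  [[0.5,0,0,-0.001,0],[0.5,0,0,-0.001,0],[0.5,0,0,-0.001,0]],
])

```text
t: 7.1
tool_pos: [0.5949, 0.264, 0.0686]
orientation: [-3.14, -0.091, -0.001]
force: [-1.3, 0.8, 2.1]
opening: 0.0398
```

```bash
python3 - <<'E'
from plant import sensors
s=sensors.read_state();print(s["tool_pos"],s["force"],s["wrist_torque"])
E
```

```text
[0.59492056 0.26400721 0.06862376] [-1.33028093  0.82440728  2.14744796] [-0.0664044   0.14705605  0.00047962]
```

Light floor contact (force went from −1 to +2 N). Release, then rise.

Emit:
play_rows([
  [[0.0,0,0,0,0],[-0.3,0,0,0,0],[-0.5,0,0,0,0],[-0.5,0,0,0,0],[-0.5,0,0,0.05,0],[-0.5,0,0,0.1,0],[-0.5,0,0,0.13,0],[-0.5,0,0,0.13,0]],
])

```text
t: 7.9
tool_pos: [0.5978, 0.2651, 0.2056]
orientation: [-3.137, -0.091, -0.016]
force: [0.1, -0.6, 0.6]
opening: 0.0698
```

```bash
python3 - <<'E'
from plant import sensors
from ov import *
grab("6");s=sensors.read_state();print(s["tool_pos"],s["opening"],s["force"])
crop('side','6',(265,135,315,170),16,'o7.png')
overlay('6',.040,(.5947,.265,.0583),(265,135,315,170),16,'o8.png')
E
```

```text
[0.59516582 0.26408792 0.19912845] 0.0700876313336973 [ 0.10490057  0.46158944 -0.61197143]
```

View pics/o7.png

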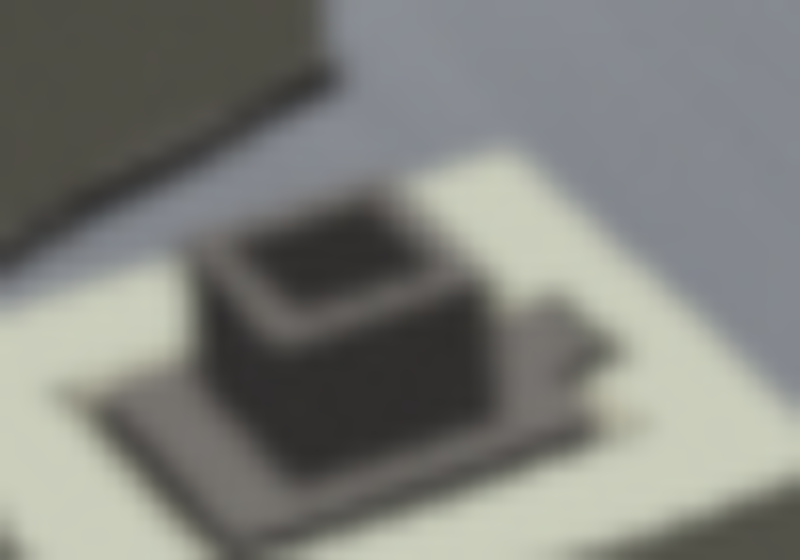

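View pics/o8.png

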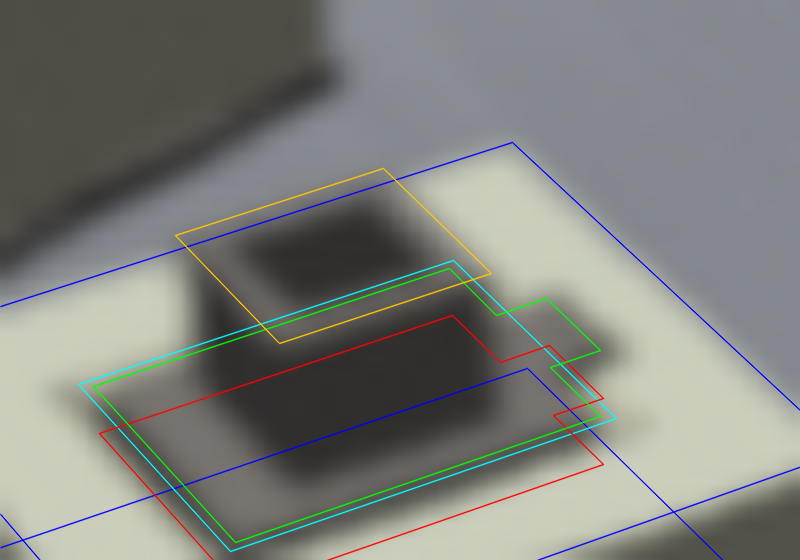

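```bash
python3 - <<'E'
from h import *
w=cloud(load("side","6"));
def at(x,y,r=1):
    u=int(265+x/16);v=int(135+y/16);return np.round(np.nanmedian(w[v-r+1:v+r,u-r+1:u+r].reshape(-1,3),0),4)
for n,p in dict(flL=(150,400),flF=(230,510),flR=(530,400),tab=(550,330),rdF=(300,550),rdL=(40,420),rdB=(510,200),colF=(290,330),colL=(210,245),colR=(470,275)).items(): print(n,at(*p))
E
```

```text
flL [0.5645 0.2794 0.05  ]
flF [0.5645 0.2436 0.0514]
flR [0.6226 0.2466 0.0501]
tab [0.6365 0.2697 0.0489]
rdF [0.5709 0.2321 0.0464]
rdL [0.5442 0.2798 0.0531]
rdB [0.6455 0.3091 0.0513]
colF [0.5793 0.2443 0.0817]
colL [0.5785 0.2775 0.0793]
colR [0.6119 0.2454 0.0803]
```

Insert seated: flange top at 0.050 level all over, collar rim at 0.080, tab in the notch. Next, the tube's cap position from both views.

```bash
python3 - <<'E'
from h import *
def ray(d,u,v,z):
    K=d["intrinsics"];R=cv2.Rodrigues(d["rvec"])[0];t=d["tvec"].ravel()
    c=-R.T@t;r=R.T@np.array([(u-K[0,2])/K[0,0],(v-K[1,2])/K[1,1],1]);return c+r*(z-c[2])/r[2],c,r
out=[]
for n,box in(("side",(405,258,420,275)),("top",(438,192,454,208))):
    d=load(n);x0,y0,x1,y1=box;im=d["color"][y0:y1,x0:x1].astype(float)
    # orange-ness
    o=np.clip(im[...,0]-im[...,2]-40,0,None); V=im[...,0]
    if n=="side": o=o*(V>150)   # bright top face only
    else: o=o*(V>110)
    yy,xx=np.mgrid[y0:y1,x0:x1];u=(o*xx).sum()/o.sum();v=(o*yy).sum()/o.sum()
    p,c,r=ray(d,u,v,.118);out.append((c,r/np.linalg.norm(r)));print(n,u,v,(o>0).sum(),p)
(c1,r1),(c2,r2)=out
A=np.c_[r1,-r2];s=np.linalg.lstsq(A,c2-c1,rcond=None)[0];print("tri",c1+s[0]*r1,c2+s[1]*r2)
w=cloud(load("side"));p=w[258:275,405:420].reshape(-1,3);p=p[(p[:,2]>.1165)&(p[:,2]<.121)]
print(len(p),p.mean(0),p.min(0),p.max(0))
w=cloud(load("top"));p=w[190:208,438:456].reshape(-1,3);p=p[(p[:,2]>.114)&(p[:,2]<.123)]
print(len(p),p.mean(0),p.min(0),p.max(0))
E
```

```text
side 412.42024419062625 265.37081528160695 64 [ 0.61772354 -0.24399851  0.118     ]
top 446.697605893186 199.18416206261512 36 [ 0.61833644 -0.24273273  0.118     ]
tri [ 0.61859821 -0.24318406  0.11665823] [ 0.6184964  -0.24312294  0.11662895]
66 [ 0.61775386 -0.24472529  0.11834197] [ 0.6092345  -0.25325951  0.11680416] [ 0.62614213 -0.23521557  0.120022  ]
33 [ 0.61758829 -0.24449973  0.11839864] [ 0.61039418 -0.25201458  0.1143579 ] [ 0.62439837 -0.23604101  0.12286152]
```

Both views agree: cap top at (0.618, −0.244, 0.118), matching the tall tube in the middle well. Rise and cross.

Emit:
play_rows([
  [[-0.3,0,0,0.05,0],[-0.3,0,-0.04,0.07,0],[-0.3,0,-0.09,0.07,0],[-0.3,0,-0.14,0.07,0],[-0.3,0,-0.19,0.07,0],[-0.3,0,-0.24,0.07,0],[-0.3,0,-0.29,0.07,0],[-0.3,0.01,-0.33,0.07,0]],
])

```text
t: 8.8
tool_pos: [0.6029, -0.0687, 0.2657]
orientation: [-3.14, -0.089, 0.006]
force: [-0.3, 1.0, -0.5]
opening: 0.0606
```

Emit:
play_rows([
  [[0.2,0.013,-0.045,0,0],[0.2,0.013,-0.09,0,0],[0.2,0.013,-0.135,0,0],[0.2,0.013,-0.16,0,0],[0.2,0.013,-0.178,0,0],[0.2,0.013,-0.178,-0.04,0],[0.2,0.013,-0.178,-0.08,0],[0.2,0.013,-0.178,-0.08,0]],
])

```text
t: 9.6
tool_pos: [0.6133, -0.2416, 0.179]
orientation: [-3.133, -0.091, 0.02]
force: [-0.8, 0.9, -1.8]
opening: 0.0372
```

```bash
python3 - <<'E'
from plant import sensors
from ov import *
grab("7");s=sensors.read_state();print(s["tool_pos"],s["opening"],s["force"],s["orientation"])
crop('side','7',(350,200,470,310),6,'s8.png')
crop('top','7',(400,150,500,250),6,'t8.png')
s=sensors.read_state();print(s["tool_pos"])
E
```

```text
[ 0.61671472 -0.24304887  0.18677591] 0.03755593702697986 [0.73561537 0.50939095 0.51268749] [-3.13830091 -0.09177746  0.00538646]
[ 0.61671472 -0.24304887  0.18677591]
```

View pics/s8.png

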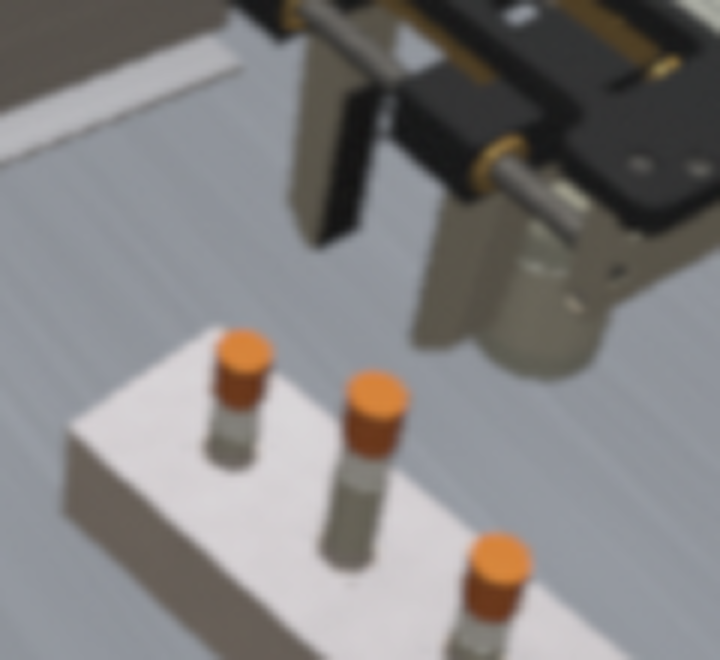

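```bash
python3 - <<'E'
from h import *
w=cloud(load("side","7"))
p=w[200:262,395:440].reshape(-1,3)
m=(p[:,2]>.165)&(p[:,2]<.215)&(abs(p[:,1]+.244)<.05)&(abs(p[:,0]-.617)<.03)
q=p[m]
for nm,s in(("L",q[:,1]>-.24),("R",q[:,1]<-.25)):
    a=q[s];print(nm,len(a),np.percentile(a,[3,50,97],axis=0).round(4).tolist())
E
```

```text
L 284 [[0.6031, -0.2246, 0.1673], [0.606, -0.2228, 0.1922], [0.6203, -0.2106, 0.2136]]
R 275 [[0.6061, -0.2779, 0.1711], [0.6079, -0.2745, 0.1943], [0.624, -0.2628, 0.2134]]
```

Jaws are centred (inner faces at y −0.2246/−0.2628, centre −0.2437; x ≈ 0.617). Descend, tips staying above the short caps, and grip.

Emit:
play_rows([
  [[0.2,0,0,-0.03,0],[0.2,0,0,-0.055,0],[0.2,0,0,-0.07,0],[0.2,0,0,-0.077,0],[0.2,0,0,-0.077,0],[0.2,0,0,-0.077,0]],
])

```text
t: 10.3
tool_pos: [0.6186, -0.2445, 0.113]
orientation: [3.139, 0.091, 0.003]
force: [-0.1, 0.4, 0.4]
opening: 0.0373
```

Emit:
play_rows([
  [[0.5,0,0,0,0],[0.7,0,0,0,0],[0.9,0,0,0,0],[0.9,0,0,0,0],[0.9,0,0,0,0],[0.9,0,0,0,0]],
], force=15)

```text
t: 10.9
tool_pos: [0.618, -0.2443, 0.1118]
orientation: [3.14, 0.091, 0.002]
force: [-0.0, 0.9, 5.3]
opening: 0.0179
```

```bash
python3 - <<'E'
from plant import sensors
from ov import *
grab("8");s=sensors.read_state();print(s["tool_pos"],s["opening"],s["force"],s["orientation"])
crop('side','8',(350,200,470,310),6,'s9.png')
E
```

```text
[ 0.61802807 -0.24425855  0.11181818] 0.0175113161416936 [0.23455477 0.16036795 5.91872994] [3.13985312e+00 9.07609716e-02 1.57613232e-03]
```

View pics/s9.png

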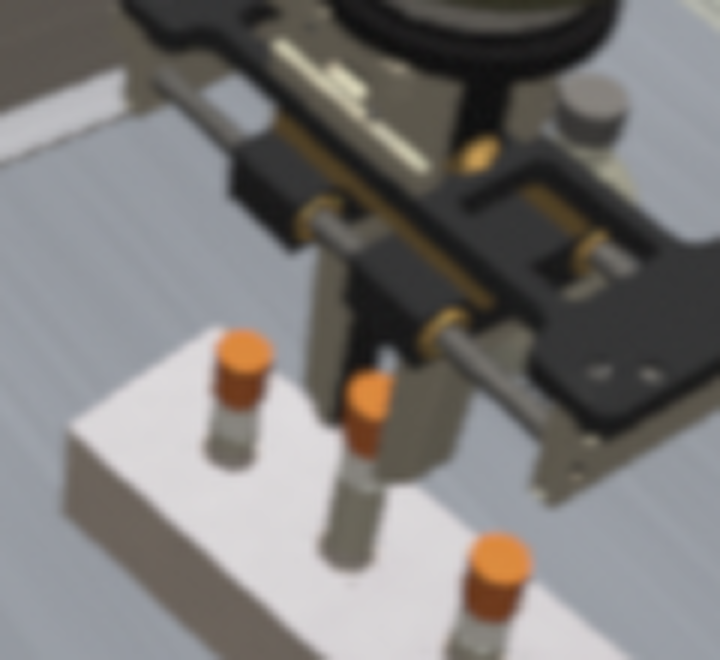

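Cap held (opening 17.5 mm). Lift straight up.

Emit:
play_rows([
  [[0.9,0,0,0.015,0],[0.9,0,0,0.035,0],[0.9,0,0,0.06,0],[0.9,0,0,0.085,0],[0.9,0,0,0.115,0],[0.9,0,0,0.145,0],[0.9,0,0,0.165,0],[0.9,0,0,0.165,0]],
])

```text
t: 11.8
tool_pos: [0.619, -0.2448, 0.2811]
orientation: [3.137, 0.091, 0.009]
force: [0.6, -0.4, 0.5]
opening: 0.0178
```

```bash
python3 - <<'E'
from plant import sensors
from ov import *
grab("9");s=sensors.read_state();print(s["tool_pos"],s["opening"],s["force"],s["orientation"])
crop('side','9',(350,170,480,310),5,'s10.png')
E
```

```text
[ 0.61754954 -0.24411131  0.27605515] 0.01798469440658865 [ 0.33516015  0.90584065 -0.71329716] [3.14014710e+00 9.06731934e-02 2.37170805e-04]
```

View pics/s10.png

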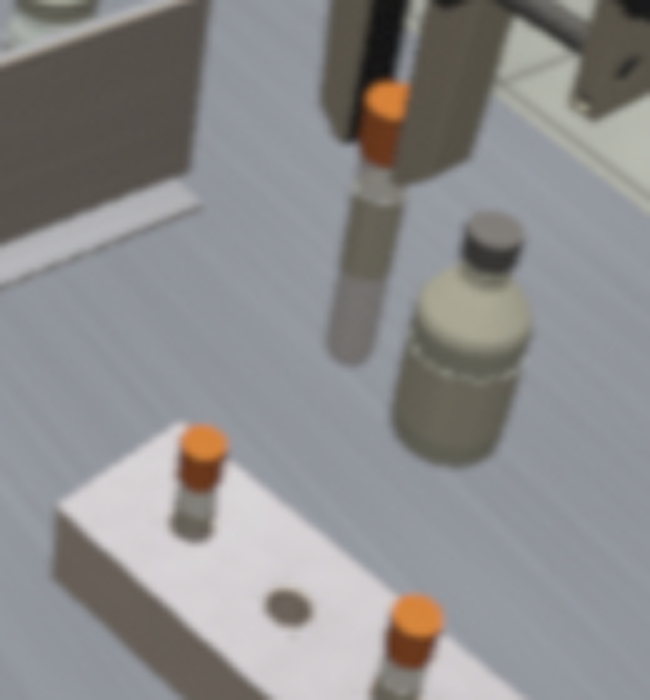

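Tube held upright, foot ≈ 0.174, well empty at (289,607) in the crop, short tubes in place. Carry over the guard.

Emit:
play_rows([
  [[0.9,0,0.03,0,0],[0.9,-0.004,0.07,0,0],[0.9,-0.006,0.11,0,0],[0.9,-0.008,0.15,0,0],[0.9,-0.01,0.19,0,0],[0.9,-0.012,0.23,0,0],[0.9,-0.014,0.27,0,0],[0.9,-0.016,0.31,0,0]],
])

```text
t: 12.7
tool_pos: [0.6002, 0.0674, 0.2735]
orientation: [3.14, 0.091, -0.006]
force: [0.6, -0.1, -1.0]
opening: 0.0176
```

Emit:
play_rows([
  [[0.9,-0.0015,0.04,0,0],[0.9,-0.003,0.08,0,0],[0.9,-0.0045,0.12,0,0],[0.9,-0.006,0.155,0,0],[0.9,-0.0065,0.18,0,0],[0.9,-0.0065,0.195,0,0],[0.9,-0.0065,0.198,0,0],[0.9,-0.0065,0.198,0,0]],
])

```text
t: 13.5
tool_pos: [0.5949, 0.2634, 0.275]
orientation: [3.139, 0.091, -0.002]
force: [-0.2, -0.8, 0.0]
opening: 0.0175
```

Emit:
play_rows([
  [[0.9,0,0,-0.015,0],[0.9,0,0,-0.035,0],[0.9,0,0,-0.05,0],[0.9,0,0,-0.06,0],[0.9,0,0,-0.06,0],[0.9,0,0,-0.06,0]],
])

```text
t: 14.1
tool_pos: [0.5952, 0.2636, 0.2163]
orientation: [3.14, 0.09, 0.0]
force: [0.2, -0.0, 0.0]
opening: 0.0177
```

```bash
python3 - <<'E'
from plant import sensors
from ov import *
grab("10");s=sensors.read_state();print(s["tool_pos"],s["opening"],s["force"],s["orientation"])
crop('side','10',(240,70,340,180),6,'s11.png')
crop('top','10',(220,150,320,260),5,'t11.png')
E
```

```text
[0.59572518 0.26400292 0.21737246] 0.017523833438514862 [ 0.2035859   0.16408174 -0.12446992] [-3.13971993e+00 -9.05867065e-02 -2.80677225e-03]
```

View pics/s11.png

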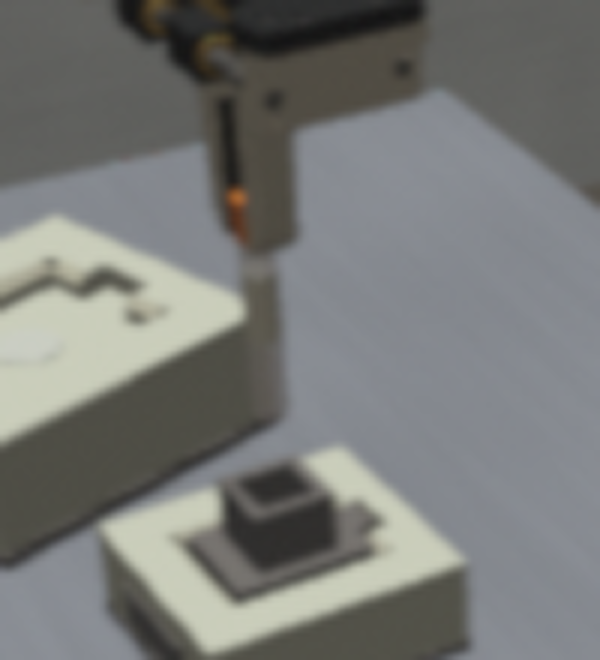

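View pics/t11.png

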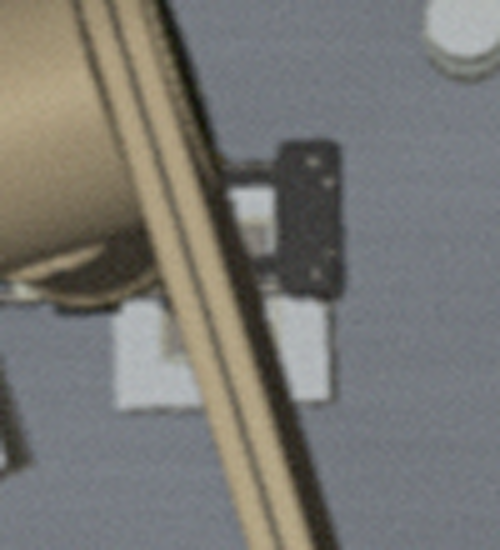

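```bash
python3 - <<'E'
from fit import *
w=cloud(load("side","6"))
# collar: silhouette fit of insert collar using rim points
p=w[140:160,272:300].reshape(-1,3);q=p[(p[:,2]>.076)&(p[:,2]<.085)]
th=np.radians(3.3);R=np.array([[np.cos(th),np.sin(th)],[-np.sin(th),np.cos(th)]])
l=(q[:,:2]-[.595,.264])@R.T;print("rim pts",len(q),np.round(np.percentile(l,[1,3,97,99],axis=0)*1000,1).tolist())
for tag in("6","10"):
    pass
# tube in side 10
d=load("side","10");w=cloud(d);p=w[110:142,276:292].reshape(-1,3)
m=(abs(p[:,0]-.595)<.02)&(abs(p[:,1]-.264)<.025)&(p[:,2]>.112)&(p[:,2]<.20);q=p[m]
from scipy.optimize import least_squares
f=lambda v:np.hypot(q[:,0]-v[0]-v[2]*(q[:,2]-.115),q[:,1]-v[1]-v[3]*(q[:,2]-.115))-.008
r=least_squares(f,[.6,.27,0,0],loss="soft_l1",f_scale=.001);print(len(q),r.x,np.std(r.fun),"zmin",q[:,2].min())
# same for tube tilt-free
r=least_squares(lambda v:f([v[0],v[1],0,0]),[.6,.27],loss="soft_l1",f_scale=.001);print(r.x)
E
```

```text
rim pts 98 [[-20.0, -22.8], [-19.1, -22.1], [18.7, 18.4], [19.4, 19.7]]
173 [ 0.59640554  0.26316262 -0.00495121 -0.00690341] 0.0013059881945896175 zmin 0.11592750404383621
[0.59329979 0.24992499]
```

Emit:
play_rows([
  [[0.9,-0.001,0,-0.01,0],[0.9,-0.001,0,-0.018,0],[0.9,-0.001,0,-0.024,0],[0.9,-0.001,0,-0.024,0],[0.9,-0.001,0,-0.024,0]],
])

```text
t: 14.7
tool_pos: [0.5939, 0.2638, 0.1917]
orientation: [3.14, 0.091, -0.001]
force: [-0.4, -0.3, 0.7]
opening: 0.0173
```

```bash
python3 - <<'E'
from plant import sensors
from fit import *
grab("11");s=sensors.read_state();print(s["tool_pos"],s["opening"],s["force"],s["orientation"])
crop('side','11',(265,120,305,170),14,'s12.png')
d=load("side","11");w=cloud(d);p=w[110:160,270:300].reshape(-1,3)
from scipy.optimize import least_squares
m=(abs(p[:,0]-.595)<.012)&(abs(p[:,1]-.264)<.012)&(p[:,2]>.091)&(p[:,2]<.175);q=p[m]
f=lambda v:np.hypot(q[:,0]-v[0]-v[2]*(q[:,2]-.09),q[:,1]-v[1]-v[3]*(q[:,2]-.09))-.008
r=least_squares(f,[.6,.27,0,0],loss="soft_l1",f_scale=.001);print(len(q),r.x,np.std(r.fun))
# collar silhouette fit: rim + insert in tag6, using height classes: pixels z>.06 -> collar prism above .06
w6=cloud(load("side","6"));b=(270,138,302,160);x0,y0,x1,y1=b
mk=(w6[y0:y1,x0:x1,2]>.062)&(np.abs(w6[y0:y1,x0:x1,0]-.595)<.035)&(np.abs(w6[y0:y1,x0:x1,1]-.262)<.035)
COL=solid(rect(.04,.04),.062,.080)
a,c=fit([(d,b,mk.astype(float))],COL,[.595,.263,.058]);print("collar",a,c,mk.sum())
im=(mk*255).astype(np.uint8)
uv=proj(d,[[*a[:2],.08],[r.x[0],r.x[1],.09]]);print(uv,(uv+.5-[265,120])*14)
E
```

```text
[0.59431764 0.26396973 0.19249398] 0.017445728891917398 [-0.76802947 -0.1603263   0.08040533] [-3.14011345e+00 -9.07320473e-02 -8.14665868e-04]
161 [ 0.59524104  0.26365041 -0.00331367 -0.01022617] 0.0012456412438623145
collar [0.5956556  0.263079   0.05194239] 17.98039215686274 207
[[285.86376996 150.61405648]
 [285.35998414 147.42520128]] [[299.09277948 435.59679078]
 [292.03977792 390.95281797]]
```

View pics/s12.png

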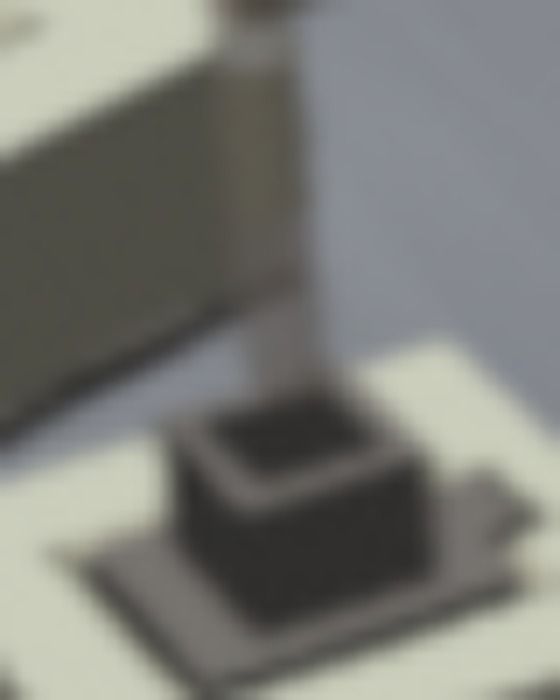

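```bash
python3 - <<'E'
from h import *
from plant import sensors
grab("12");d=load("side","12");w=cloud(d)
for v in range(140,156): print(v,np.round(w[v,283:289]*1000)[:,[0,1,2]].astype(int).tolist())
w=cloud(load("side","12"))
for n,(u,v) in dict(flL=(274,160),flR=(298,160),tab=(299,155)).items(): print(n,np.round(w[v,u],4))
s=sensors.read_state();print(s["t"],s["tool_pos"],s["dq"],s["force"])
crop("top","12",(400,140,480,230),6,"t12.png")
d=load("side","12");cv2.imwrite("pics/s13.png",d["color"][:,:,::-1])
E
```

```text
140 [[588, 256, 119], [591, 258, 117], [592, 253, 119], [596, 257, 117], [598, 254, 117], [673, 438, -1]]
141 [[589, 260, 114], [590, 257, 115], [592, 255, 116], [596, 257, 114], [598, 255, 114], [671, 434, -1]]
142 [[589, 261, 110], [590, 257, 112], [593, 258, 111], [595, 255, 112], [597, 253, 112], [603, 260, 107]]
143 [[589, 263, 106], [591, 259, 108], [593, 256, 109], [595, 255, 109], [599, 259, 105], [602, 258, 105]]
144 [[589, 262, 104], [591, 260, 104], [592, 256, 106], [595, 256, 105], [598, 256, 104], [602, 259, 101]]
145 [[589, 263, 100], [589, 257, 103], [591, 254, 104], [595, 257, 101], [597, 254, 102], [602, 259, 98]]
146 [[588, 260, 99], [589, 257, 100], [592, 256, 100], [595, 257, 98], [598, 257, 98], [600, 257, 97]]
147 [[641, 404, 1], [590, 260, 95], [592, 258, 95], [594, 255, 97], [597, 257, 94], [608, 276, 81]]
148 [[594, 278, 80], [597, 278, 80], [600, 280, 78], [603, 279, 78], [605, 277, 78], [608, 276, 78]]
149 [[593, 277, 79], [596, 276, 78], [600, 279, 75], [602, 277, 76], [605, 277, 75], [607, 276, 74]]
150 [[593, 279, 74], [597, 281, 72], [599, 279, 72], [602, 279, 71], [604, 275, 73], [607, 275, 72]]
151 [[593, 278, 71], [595, 277, 71], [599, 279, 69], [602, 280, 67], [605, 280, 67], [608, 279, 66]]
152 [[593, 278, 68], [595, 277, 68], [598, 276, 68], [601, 277, 66], [605, 278, 64], [607, 276, 65]]
153 [[593, 279, 65], [594, 274, 66], [597, 275, 65], [602, 279, 61], [604, 277, 62], [595, 247, 82]]
154 [[582, 250, 81], [595, 278, 61], [588, 251, 78], [589, 248, 80], [591, 246, 80], [593, 244, 81]]
155 [[580, 245, 81], [583, 248, 78], [584, 243, 81], [588, 244, 79], [590, 244, 78], [594, 246, 76]]
flL [0.5645 0.2795 0.0499]
flR [0.622  0.2453 0.0511]
tab [0.6354 0.2673 0.0507]
14.9 [0.59439285 0.26399652 0.19264597] [-0.00018868 -0.0003103   0.00189553  0.00221823 -0.00037032 -0.0006728 ] [ 0.23496204  0.00743053 -0.60664321]
```

View pics/s13.png

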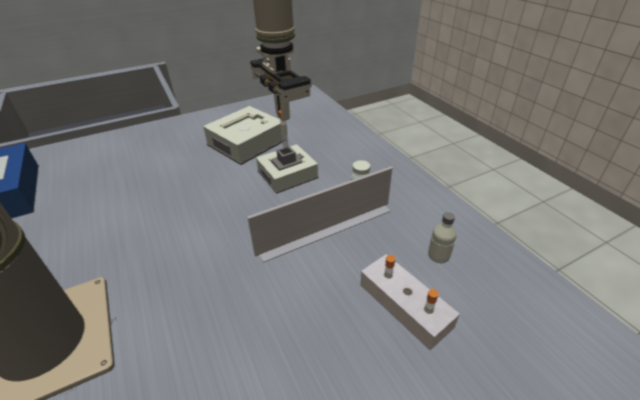

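All settled: the foot is at about 0.091–0.093 (rim 0.080), the tube axis at (0.595, 0.263) and the collar axis at (0.595, 0.264). The short tubes, jar and bottle are unmoved. Handing in.

```bash
python3 -c "
from plant import robot
print(robot.close_job())"
```

```text
the job is handed in; nothing more can be done
None
```

The insert is seated and released in the smaller reader. The tall tube was carried over the guard and is held upright over the collar; I handed the job in at about 15 s of the 66 s. The hand-in gives no verdict, so everything below comes from my own last checks.

**Insert:** The flange top reads level with the reader top, about 0.050 m at each point checked. The collar rim is at about 0.080 m and the tab is in the notch. The fingers opened fully clear of it and rose away.

**Tube:** It came from the middle well and crossed with its foot at about 0.17 m, against the guard's 0.12 m top. Nothing in the force readings or pictures suggested contact with the guard.
- **Centring:** the tube's axis is within about 1–2 mm of the collar's axis. The fits differed by less than 1 mm in x and y.
- **Tilt:** about 0.01 rad.
- **Height above the rim:** the arm reading gives about 10 mm and the depth image about 13 mm; both are inside the 3–20 mm limit.

**Other objects:** In the last side picture the short tubes, jar and bottle look to be where they started; I did not measure them again.

**Disagreements:**
- The two cameras differed by up to 4 mm in absolute y for the reader and insert. I worked from relative offsets and the side view, which matched the arm's own readings to about 1 mm.
- The wrist force read about 6 N upward while the fingers held the cap in the rack, and went back to zero after lifting.

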